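# Snap the grease coupler onto the bearing's tilted nipple and hold it

## Task

Of the three grease couplers standing on the rack, take the one with the middle-sized nose, the only one that fits the nipple, and press it squarely onto the tilted grease nipple of the green bearing block until the spring collar snaps down and covers the red ring. Finish while still holding it there with the gripper, pressed down against the spring: do not let go. Leave the other two couplers standing in their places.

Things in the scene. Friction and masses are not known exactly. Their poses are not given: they have to be found in the camera images.
- coupler_mid_grip (a point): RIGHT grease coupler: middle-sized steel nose 24 mm wide with a 16 mm bore open at the bottom (32 mm deep), above it a blue square grip 26 x 26 mm, 46 mm tall; 106 mm tall in all, 0.1-0.2 kg. It stands mouth down on any of the rack's places. Point: centre of the blue grip, on the axis 73 mm above the mouth. z: from mouth to top; x, y: square to the grip's flats.
- coupler_mid_mouth (a point): Centre of the mouth (lower rim of the nose) of the right coupler, the end that goes over the nipple; same axes as the grip point.
- coupler_small_grip (a point): WRONG coupler, alike but with a thin nose 17 mm wide, bore 9 mm: it does not go over the nipple. Point: centre of its blue grip, 73 mm above the mouth. Stays where it is.
- coupler_large_grip (a point): WRONG coupler, alike but with a wide nose 34 mm wide, bore 26 mm: it slips over the collar too and cannot press it. Point: centre of its blue grip, 73 mm above the mouth. Stays where it is.
- rack: Low grey rack fixed to the bench, 64 x 236 mm. The couplers stand at -80, 0 and +80 mm along its y axis on discs 18 mm above the bench, each over a steel stud 6.6 mm thick that reaches 16 mm up into the bore: lift straight up by 20 mm or more first. Origin: centre of its underside.
- bearing: Green pillow-block bearing fixed to the bench, foot 130 x 50 mm, 84 mm high, a steel shaft stub through it along its y axis; origin at the centre of its underside. From its round housing a brass grease nipple leans 26 degrees from the vertical to its own -x side, roughly towards the robot.
- nipple_tip (a point): Tip of the brass grease nipple, 120 mm above the bench. z points out along the nipple (up, leaning 26 degrees); the coupler's z must lie along it. Head 13 mm thick, tapering to 7 mm at the tip. The flat top of the spring collar, on which the coupler's rim bears, is 20 mm behind the tip (along -z) at rest, 30 mm when home.
- collar (a joint): Travel of the steel spring collar (23 mm wide) down the nipple, m: 0 at rest (red ring visible beneath it), 0.010 home on its stop (ring covered). It resists with 9 to 10 N over the first 3 mm, then snaps through: 5 N near 8 mm, 6 N at the stop; let go, it always springs back. Pressing with 10 to 20 N on the stop is harmless.

How it is judged:
On the way, in this order (a step that is already met when the one before it is completed fails the run):
1. the right coupler is lifted off its stud in the gripper (z of coupler_mid_mouth in the frame of rack above 0.04 m and contact force between the fingers and coupler_mid above 1 N), for 0.2 s.
2. its nose is squarely over the nipple's tip (x of coupler_mid_mouth in the frame of nipple_tip between -0.004 and 0.004 m and y of coupler_mid_mouth in the frame of nipple_tip between -0.004 and 0.004 m and angle between the z axis of coupler_mid_grip and the z axis of nipple_tip, either way round below 0.12 rad and z of coupler_mid_mouth in the frame of nipple_tip below -0.006 m), for 0.05 s.
3. the collar has snapped down (x of coupler_mid_mouth in the frame of nipple_tip between -0.004 and 0.004 m and y of coupler_mid_mouth in the frame of nipple_tip between -0.004 and 0.004 m and angle between the z axis of coupler_mid_grip and the z axis of nipple_tip, either way round below 0.12 rad and value of joint collar above 0.007 m), for 0.3 s.
At the end, for the whole second after the job is handed in: The gripper still holds the right coupler, at rest: mouth within 4 mm of the nipple's axis and at least 24 mm behind its tip, axes within 0.12 rad, collar pressed down more than 7 mm; the other two couplers within 30 mm of their places (all of step 3 and z of coupler_mid_mouth in the frame of nipple_tip below -0.024 m and contact force between the fingers and coupler_mid above 1 N and linear speed of coupler_mid below 0.02 m/s and distance of each of coupler_small_grip, coupler_large_grip from where it was at the start of the episode below 0.03 m); the arm keeps its last pose, push and grip.
It fails at once if a wrong coupler is moved from its place (distance of any of coupler_small_grip, coupler_large_grip from where it was at the start of the episode above 0.03 m).
It also fails if it takes over 48 s, if anything falls off the work surface, if the arm or the gripper's body presses on something with over 40 N, if the wrist force passes 120 N, or if a joint passes its speed limit or range.

## Robot

A 6-joint arm with a two-finger parallel gripper is mounted at the origin on the work surface; the furniture and walls round the work are solid. World frame = base frame: x ahead of the robot, y to its left, z up, the work surface at z = 0. Lengths are in m, angles in rad, forces in N, time in s.
With the tool pointing down it reaches from about 0.25 to 0.775 m from the base axis. Payload 4 kg.
Tool frame: the origin (TCP) lies midway between the tips of the shut fingers; the grasp point (between the pads) lies 19 mm behind it; z points along the fingers, y is the direction in which the jaws open and shut (so a half turn about z gives the same grasp; the last joint's range is limited). The gripper opens to 94 mm and grips with 3 to 60 N. Pads are 16 mm wide; open, the fingers measure 119 mm over their backs; the gripper's body (75 mm by 177 mm) begins 78 mm behind the grasp point.
Start: joints at [1.172, 0.087, 1.371, -0, 1.684, -0.103], TCP at [0.16, 0.526, 0.206] pointing down, gripper open.
Joint ranges: [-3.1, 3.1], [-0.76, 2.03], [0.27, 2.55], [-1.08, 4.22], [0.17, 2.65], [-2.57, 2.57]. Speed limits (rad/s): [2.79, 2.79, 3.14, 3.14, 3.14, 3.14].

## Interface

Orientations are given as [roll, pitch, yaw] about the fixed x, y, z axes, in that order (R = Rz(yaw) Ry(pitch) Rx(roll)).
In Python, from bench import robot, cams gives the robot as it stands.
- The arm moves only by the tool step_arm, never from a script. Its argument "plan" is a list that holds one entry, the list of rows, each a list of 5 numbers: the shift along the world's x, y, z in mm, then the turn about the world's z in rad, then the opening in per cent of the stroke, from 0 (shut) to 100 (fully open). In form: [[[tx, ty, tz, turn, fingers], ...]]. A call has 1 to 8 rows; each row is the pose to reach, as a shift and turn from the pose commanded when the call began; what a row does not reach only later rows make up. A row lasts 1/12 s, in which the tool goes at most 41.7 mm and 7.16 degrees, less where a joint would pass 70% of its speed; a pose out of reach is approached as far as the arm can. A call with a gripper value outside its range is refused whole. The fingers move at their own pace and stop on an object; the grip force is fixed at half the most. Time passes only in rows, so rows that repeat a pose let the fingers close. It gives the time, the measured TCP pose, the force and the opening at its end, in the units of the state.
- robot.get_obs(): the state, without advancing time (a new reading comes with each control period).
- cams.snapshot(name): name is "side" or "top" or "wrist"; returns a dict with "frame" (420x560x3 uint8, red, green, blue), "camera_matrix" (3x3 intrinsics, pixels), "origin" and "attitude" of the camera in the world; the wrist camera has in their place "T_tool_cam" (4x4, takes a point from camera to tool coordinates, whose origin is the TCP and whose axes are the flange's). Camera axes: x right, y down, z forward; pixel columns grow to the right and rows downward; lengths in m; the calibration is good to about 2 mm. A picture is of the moment at which its call begins: read the wrist's pose just before it. There is no depth.
- robot.close_job(): hands the job in, once; it reports no verdict.
The state is a dict: "time": time; "joint_positions": joint angles; "qvel": joint speeds; "joint_torque": joint torques, N m; "tool_pos": TCP position; "ee_rot": TCP orientation; "wrist_force": force on the tool from outside, world axes, zero at the start; "wrist_torque": the same for the moment, N m; "width": finger opening in m.
Only numpy, scipy, OpenCV 4.12 (cv2) and the standard library are available. Lean on these libraries where they do the work, as an engineer would, in place of code of your own. Each camera call takes 0.05 s, during which the arm holds its last target. There are 200 camera calls.

## Working session

There is one attempt and no reset: what is moved stays moved. The work goes in short steps, Python scripts to look and compute and a tool call to move; the robot and the scene stay as the last step left them, time stands still between calls to the robot, and variables do not carry over. Pictures are saved under pics/ and viewed, about 8 in all and at most 12, crops included, and the job is handed in when it is done.

Besides the shell and the picture viewer there is one more tool, called after "Request:" by a JSON object that holds its "fn" and its "kwargs". step_arm: Moves the arm, as the interface text tells. Its arguments: {"type":"object","properties":{"plan":{"type":"array"}},"required":["plan"]}

```bash
mkdir -p pics; ls; cat > h.py <<'E'
from bench import robot, cams
import numpy as np, cv2
from scipy.spatial.transform import Rotation as R
def snap(name,file=None):
    o=robot.get_obs(); s=cams.snapshot(name)
    if file: cv2.imwrite('pics/'+file,s['frame'][:,:,::-1])
    return o,s
E
python3 - <<'E'
from h import *
o=robot.get_obs()
for k,v in o.items(): print(k,np.round(v,4))
ims=[]
for n in ['side','top','wrist']:
    _,s=snap(n,n+'0.png'); ims.append(s['frame'])
    print(n,{k:np.round(v,4).tolist() if not isinstance(v,str) else v for k,v in s.items() if k!='frame'})
E
```

```text
pics
time 0.0
joint_positions [ 1.1719  0.0879  1.3722 -0.      1.6836 -0.1031]
qvel [-0.0007 -0.0018  0.0009  0.0004  0.0016 -0.0001]
joint_torque [-4.00000e-04 -3.40180e+01 -3.02426e+01  7.16000e-02  3.30000e-02
 -2.00000e-04]
tool_pos [0.1601 0.5256 0.2043]
ee_rot [-3.1394e+00 -2.0000e-04  2.8458e+00]
wrist_force [ 0.1652  0.3357 -1.1631]
wrist_torque [-0.01    0.0031 -0.0271]
width 0.0935
side {'camera_matrix': [[493.7036, 0.0, 279.9003], [0.0, 493.7036, 211.0728], [0.0, 0.0, 1.0]], 'origin': [0.0899, -0.8322, 0.7013], 'attitude': [-2.1405, -0.0176, -0.4744]}
top {'camera_matrix': [[480.8107, 0.0, 274.5978], [0.0, 480.8107, 218.6797], [0.0, 0.0, 1.0]], 'origin': [0.4307, -0.0097, 1.1569], 'attitude': [-3.0824, -0.0122, -1.5516]}
wrist {'camera_matrix': [[295.8375, 0.0, 284.4368], [0.0, 295.8375, 209.0374], [0.0, 0.0, 1.0]], 'T_tool_cam': [[-0.001, -0.9715, -0.237, 0.0671], [1.0, -0.0011, 0.0001, 0.0008], [-0.0003, -0.237, 0.9715, -0.1795], [0.0, 0.0, 0.0, 1.0]]}
```

View pics/top0.png

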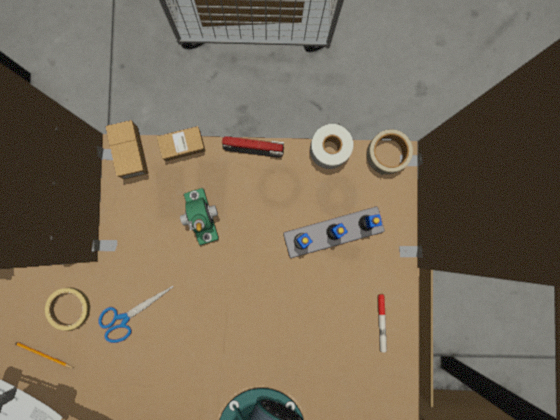

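View pics/side0.png

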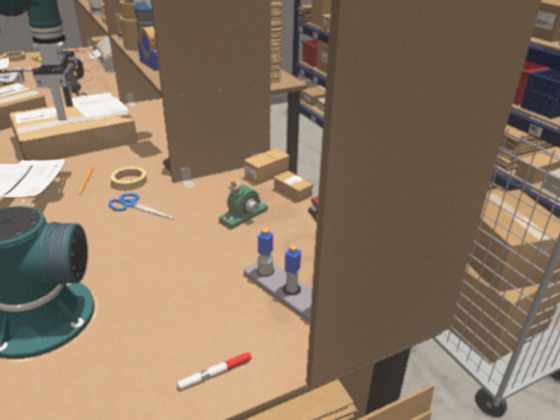

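```bash
python3 - <<'E'
from h import *
a=cv2.imread('pics/top0.png');b=cv2.imread('pics/side0.png')
f=lambda im,x,y,w,h,s:cv2.resize(im[y:y+h,x:x+w],None,fx=s,fy=s,interpolation=cv2.INTER_CUBIC)
c1=f(a,270,195,130,75,6); cv2.imwrite('pics/t1.png',c1)
c2=f(b,210,165,120,150,4); c3=f(a,170,175,75,75,8)
c3=cv2.resize(f(a,170,175,60,80,4),(300,400))
p=np.zeros((600,800,3),np.uint8); p[:600,:480]=c2; p[:400,490:790]=c3; cv2.imwrite('pics/t2.png',p)
E
```

```text
(no output)
```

View pics/t1.png

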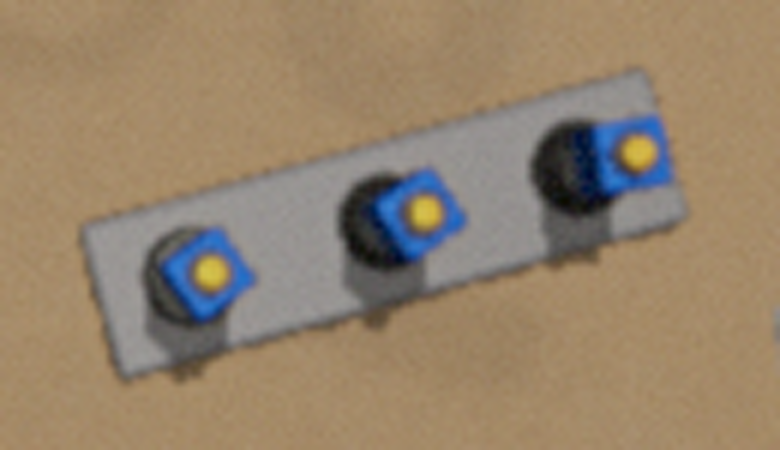

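View pics/t2.png

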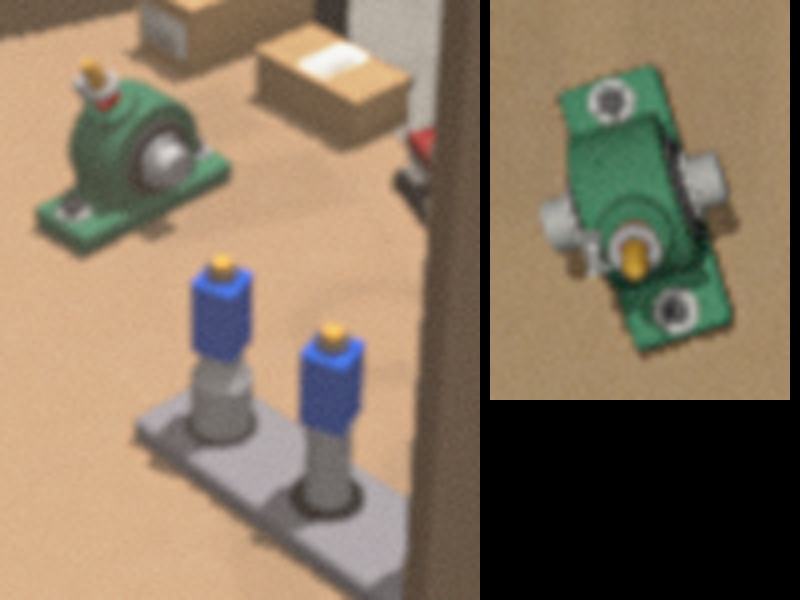

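```bash
cat >> h.py <<'E'
CAM={'side':([493.7036,279.9003,211.0728],[0.0899,-0.8322,0.7013],[-2.1405,-0.0176,-0.4744]),
'top':([480.8107,274.5978,218.6797],[0.4307,-0.0097,1.1569],[-3.0824,-0.0122,-1.5516])}
def ray(c,u,v):
    (f,cx,cy),o,e=CAM[c]
    d=R.from_euler('xyz',e).apply([(u-cx)/f,(v-cy)/f,1]); return np.array(o),d/np.linalg.norm(d)
def atz(c,u,v,z):
    o,d=ray(c,u,v); return o+d*(z-o[2])/d[2]
def proj(c,p):
    (f,cx,cy),o,e=CAM[c]; q=R.from_euler('xyz',e).inv().apply(np.array(p)-o); return [f*q[0]/q[2]+cx,f*q[1]/q[2]+cy]
def tri(r1,r2):
    A=np.c_[r1[1],-r2[1]]; t=np.linalg.lstsq(A,r2[0]-r1[0],rcond=None)[0]
    p,q=r1[0]+t[0]*r1[1],r2[0]+t[1]*r2[1]; return (p+q)/2,np.linalg.norm(p-q)
E
python3 - <<'E'
from h import *
np.set_printoptions(precision=4,suppress=True)
t=lambda x,y:(x/6+270,y/6+195)
for n,k in dict(large=(210,273),mid=(423,213),third=(637,153)).items():print(n,atz('top',*t(*k),.124))
P=[atz('top',*t(*k),.02) for k in [(82,228),(640,70),(687,215),(125,377)]]; print('rack',np.mean(P,0),np.degrees(np.arctan2(*(P[0]-P[1])[1::-1])))
print('mid tri',tri(ray('top',*t(423,213)),ray('side',333/4+210,328/4+165)))
c=[atz('top',*t(*k),.114) for k in [(466,218),(400,262),(433,168)]]
print('grip edges deg',[np.degrees(np.arctan2(*(c[i]-c[0])[1::-1])) for i in(1,2)],[np.linalg.norm(c[i]-c[0]) for i in (1,2)])
b=lambda x,y:((x-490)/5+170,y/5+175)
F=[atz('top',*b(*k),.012) for k in [(558,97),(655,65),(735,320),(640,352)]];print('foot',np.mean(F,0),[np.linalg.norm(F[i]-F[i-1]) for i in range(4)])
for i,j in((0,3),(1,2)):d=F[j]-F[i];print('lean az',np.degrees(np.arctan2(d[1],d[0])))
print('tip',atz('top',*b(632,268),.12),tri(ray('top',*b(632,268)),ray('side',91/4+210,68/4+165)))
E
```

```text
large [ 0.4465 -0.0873  0.124 ]
mid [ 0.4695 -0.1635  0.124 ]
third [ 0.4926 -0.2403  0.124 ]
rack [ 0.4695 -0.1637  0.02  ] 106.91912380340771
mid tri (array([ 0.4712, -0.164 ,  0.1265]), np.float64(0.004079604670824132))
grip edges deg [np.float64(124.60226850827793), np.float64(34.21667672435402)] [np.float64(0.028867550596320606), np.float64(0.021644698692892532)]
foot [0.5002 0.1521 0.012 ] [np.float64(0.12802918457031365), np.float64(0.04860956856792704), np.float64(0.12790142280916808), np.float64(0.047424784249490155)]
lean az -160.60388765398218
lean az -161.13495714251414
tip [0.4677 0.1425 0.12  ] (array([0.4706, 0.142 , 0.1161]), np.float64(0.005855757548096899))
```

Request:
{"fn": "step_arm", "kwargs": {"plan": [[[10,-205,0,0,100],[10,-205,0,0,100],[10,-205,0,0,100],[10,-205,0,0,100],[10,-205,0,-0.1,100],[100,-330,0,-0.2,100],[100,-330,0,-0.3,100],[100,-330,0,-0.4,100]]]}}

```text
time: 0.82
tool_pos: [0.2433, 0.2181, 0.2055]
ee_rot: [3.14, 0.0, 2.443]
wrist_force: [0.8, 0.3, 0.2]
width: 0.0939
```

Request:
{"fn": "step_arm", "kwargs": {"plan": [[[227,-383,20,-0.1,100],[227,-383,20,-0.2,100],[227,-383,20,-0.27,100],[227,-383,20,-0.27,100],[227,-383,20,-0.27,100],[227,-383,20,-0.27,100],[227,-383,20,-0.27,100],[227,-383,20,-0.27,100]]]}}

```text
time: 1.48
tool_pos: [0.4135, -0.069, 0.2204]
ee_rot: [3.141, -0.0, 2.175]
wrist_force: [0.9, 0.9, 0.9]
width: 0.0939
```

Request:
{"fn": "step_arm", "kwargs": {"plan": [[[57,-97,5,0,100],[57,-97,5,0,100],[57,-97,5,0,100],[57,-97,5,0,100],[57,-97,5,0,100]]]}}

```text
time: 1.9
tool_pos: [0.4701, -0.1647, 0.2243]
ee_rot: [-3.141, -0.003, 2.173]
wrist_force: [-0.2, 0.0, 0.2]
width: 0.0941
```

```bash
python3 - <<'E'
from h import *
o,s=snap('wrist','w1.png'); print(o['tool_pos'],o['ee_rot'],o['time'])
E
```

```text
[ 0.470055   -0.164681    0.22429562] [-3.14056562e+00 -2.61674745e-03  2.17345936e+00] 1.9
```

View pics/w1.png

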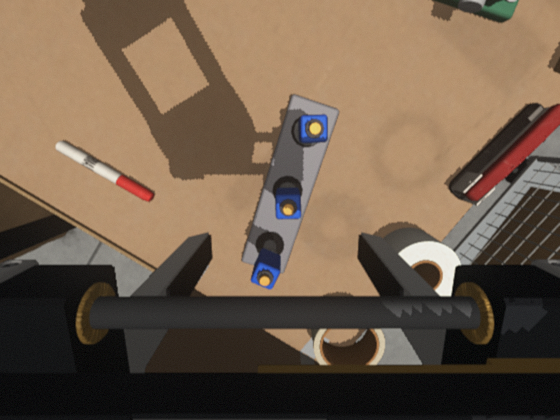

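```bash
cat >> h.py <<'E'
T=np.array([[-0.001,-0.9715,-0.237,0.0671],[1.0,-0.0011,0.0001,0.0008],[-0.0003,-0.237,0.9715,-0.1795],[0,0,0,1]])
def wray(o,u,v):
    Rt=R.from_euler('xyz',o['ee_rot']); d=T[:3,:3]@[(u-284.4368)/295.8375,(v-209.0374)/295.8375,1]
    return np.array(o['tool_pos'])+Rt.apply(T[:3,3]),Rt.apply(d)
def watz(o,u,v,z):
    p,d=wray(o,u,v); return p+d*(z-p[2])/d[2]
def wproj(o,P):
    Rt=R.from_euler('xyz',o['ee_rot']); q=T[:3,:3].T@(Rt.inv().apply(np.array(P)-o['tool_pos'])-T[:3,3]); return 295.8375*q[:2]/q[2]+[284.4368,209.0374]
E
python3 - <<'E'
from h import *
np.set_printoptions(precision=4,suppress=True)
o=robot.get_obs()
for p in [(315,128),(288,209),(264,280)]: print(watz(o,*p,.124))
for xy in [(.4465,-.0873),(.4695,-.1636),(.4926,-.2403)]: print([wproj(o,[*xy,z]) for z in (.018,.068,.124)])
a=cv2.imread('pics/w1.png')[85:305,215:365]
cv2.imwrite('pics/w1c.png',cv2.convertScaleAbs(cv2.resize(a,None,fx=2.7*1.48,fy=2.7,interpolation=cv2.INTER_CUBIC)[:,:] if 0 else cv2.resize(a[:220],None,fx=2.7,fy=2.7,interpolation=cv2.INTER_CUBIC),alpha=1.8,beta=20))
E
```

```text
[ 0.4508 -0.0854  0.124 ]
[ 0.4738 -0.1621  0.124 ]
[ 0.4964 -0.2383  0.124 ]
[array([302.9914, 129.9115]), array([305.7561, 128.7731]), array([310.0329, 127.012 ])]
[array([283.7358, 189.2974]), array([283.625 , 196.6426]), array([283.4566, 207.8106])]
[array([266.059 , 243.7681]), array([263.5708, 258.0909]), array([259.846 , 279.5322])]
```

View pics/w1c.png

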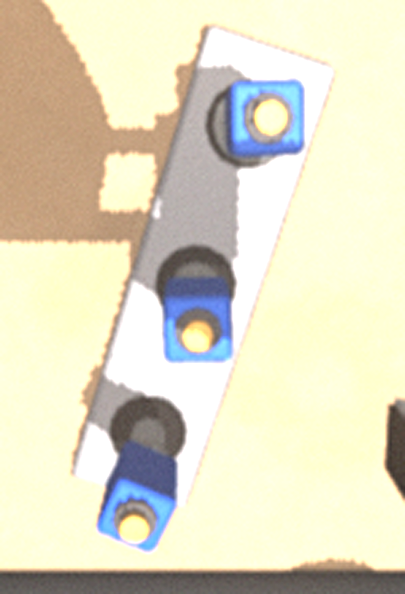

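Request:
{"fn": "step_arm", "kwargs": {"plan": [[[1,1,-40,0,100],[1,1,-80,0,100],[1,1,-110,0,100],[1,1,-130,0,100],[1,1,-152,0,100],[1,1,-152,0,100]]]}}

```text
time: 2.45
tool_pos: [0.4673, -0.1595, 0.0688]
ee_rot: [-3.137, -0.008, 2.178]
wrist_force: [-1.8, 0.9, 0.6]
width: 0.0941
```

Request:
{"fn": "step_arm", "kwargs": {"plan": [[[0,0,0,0,0],[0,0,0,0,0],[0,0,0,0,0],[0,0,0,0,0],[0,0,0,0,0],[0,0,0,0,0],[0,0,0,0,0],[0,0,0,0,0]]]}}

```text
time: 3.12
tool_pos: [0.4712, -0.1629, 0.0736]
ee_rot: [3.141, 0.0, 2.176]
wrist_force: [1.1, -0.6, 0.1]
width: 0.0441
```

Request:
{"fn": "step_arm", "kwargs": {"plan": [[[0,0,0,0,0],[0,0,0,0,0],[0,0,0,0,0],[0,0,0,0,0],[0,0,0,0,0],[0,0,0,0,0]]]}}

```text
time: 3.62
tool_pos: [0.4711, -0.1628, 0.0734]
ee_rot: [3.142, -0.0, 2.176]
wrist_force: [0.7, 0.3, -0.2]
width: 0.0258
```

Request:
{"fn": "step_arm", "kwargs": {"plan": [[[0,0,5,0,0],[0,0,15,0,0],[0,0,30,0,0],[0,0,60,0,0],[0,0,90,0,0],[0,0,120,0,0],[0,0,140,0,0],[0,0,140,0,0]]]}}

```text
time: 4.28
tool_pos: [0.4736, -0.1639, 0.2202]
ee_rot: [3.136, 0.01, 2.176]
wrist_force: [0.1, -0.2, -0.8]
width: 0.0256
```

Request:
{"fn": "step_arm", "kwargs": {"plan": [[[34,318,-5,0.12,0],[34,318,-5,0.24,0],[34,318,-5,0.36,0],[34,318,-5,0.48,0],[34,318,-5,0.6,0],[34,318,-5,0.72,0],[34,318,-5,0.84,0],[34,318,-5,0.96,0]]]}}

```text
time: 4.95
tool_pos: [0.5041, 0.1587, 0.2068]
ee_rot: [3.141, -0.002, -3.139]
wrist_force: [0.9, -0.7, -1.5]
width: 0.0258
```

Request:
{"fn": "step_arm", "kwargs": {"plan": [[[0,0,0,0.11,0],[0,0,0,0.22,0],[0,0,0,0.34,0],[0,0,0,0.34,0],[0,0,0,0.34,0],[0,0,0,0.34,0]]]}}

```text
time: 5.45
tool_pos: [0.5048, 0.155, 0.2077]
ee_rot: [3.141, -0.001, -2.81]
wrist_force: [-0.9, 0.1, -1.0]
width: 0.026
```

```bash
python3 - <<'E'
from h import *
o,s=snap('wrist','w2.png'); print(o['tool_pos'],o['ee_rot'],o['time'])
print(wproj(o,[.468,.141,.12]),wproj(o,[.468+.0124,.141+.0043,.12-.027]))
_,s2=snap('side','s2.png')
a=cv2.imread('pics/w2.png')[60:300,180:400]; b=cv2.imread('pics/s2.png')[110:230,190:290]
p=np.zeros((600,800,3),np.uint8)
p[:480,:440]=cv2.resize(a,(440,480),interpolation=cv2.INTER_CUBIC); p[:420,450:800]=cv2.resize(b,(350,420),interpolation=cv2.INTER_CUBIC)
cv2.imwrite('pics/v2.png',p)
E
```

```text
[0.50480333 0.155031   0.20768489] [ 3.14128276e+00 -1.29388829e-03 -2.81011175e+00] 5.45
[282.02617806 168.722414  ] [282.29256754 179.11901529]
```

View pics/v2.png

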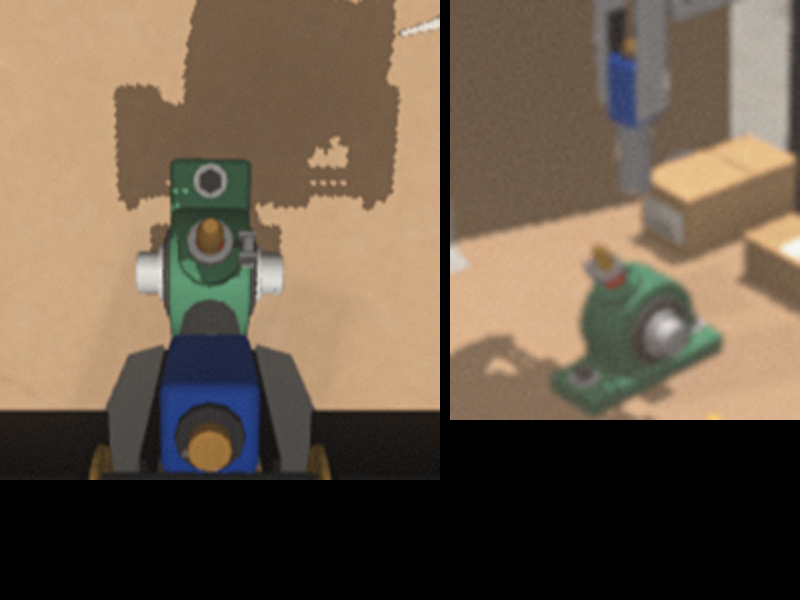

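```bash
python3 - <<'E'
from h import *
np.set_printoptions(precision=4,suppress=True)
def tool(u,v,zt):
    d=T[:3,:3]@[(u-284.4368)/295.8375,(v-209.0374)/295.8375,1]; p=T[:3,3]; return p+d*(zt-p[2])/d[2]
for v in (285,286,287): print('knob',tool(284.5,v,-.0505))
for v in (171,173,175): print('tip',tool(284.5,v,.0877), tool(284.5,v,.083))
# grip top face far edge y=475?; near bottom edge of grip (crop y 336 -> v=228), top edge near camera (crop y 383 -> 251.5)
print('grip bottom edge',tool(284.5,228,-.0505+.056),'top edge',tool(284.5,251.5,-.0505+.010))
E
```

```text
knob [-0.0018  0.0008 -0.0505]
knob [-0.0023  0.0008 -0.0505]
knob [-0.0029  0.0008 -0.0505]
tip [0.0372 0.0009 0.0877] [0.0377 0.0009 0.083 ]
tip [0.0354 0.0009 0.0877] [0.036  0.0009 0.083 ]
tip [0.0336 0.0009 0.0877] [0.0342 0.0009 0.083 ]
grip bottom edge [0.0092 0.0008 0.0055] top edge [ 0.0113  0.0008 -0.0405]
```

Request:
{"fn": "step_arm", "kwargs": {"plan": [[[-10,-4,0,0,0],[-20,-7,0,0,0],[-30,-10,0,0,0],[-34,-12,-10,0,0],[-34,-12,-20,0,0],[-34,-12,-26,0,0],[-34,-12,-26,0,0],[-34,-12,-26,0,0]]]}}

```text
time: 6.22
tool_pos: [0.4707, 0.1432, 0.1818]
ee_rot: [3.141, -0.001, -2.808]
wrist_force: [0.3, -0.3, -0.7]
width: 0.0259
```

```bash
python3 - <<'E'
from h import *
o,s=snap('wrist','w3.png'); print(o['tool_pos'],o['ee_rot'],o['wrist_force'],o['wrist_torque'])
_,s2=snap('side','s3.png')
a=cv2.imread('pics/w3.png')[120:300,180:400]; b=cv2.imread('pics/s3.png')[110:210,190:290]
p=np.zeros((560,800,3),np.uint8)
p[:245,:300]=cv2.resize(a,(300,245),interpolation=cv2.INTER_CUBIC); p[:490,310:800]=cv2.resize(b,(490,490),interpolation=cv2.INTER_CUBIC)
cv2.imwrite('pics/v3.png',p)
E
```

```text
[0.4707387  0.14315426 0.18180011] [ 3.14125050e+00 -1.32026447e-03 -2.80751332e+00] [ 0.32316651 -0.29473148 -0.66092964] [0.08499646 0.0267005  0.01913293]
```

View pics/v3.png

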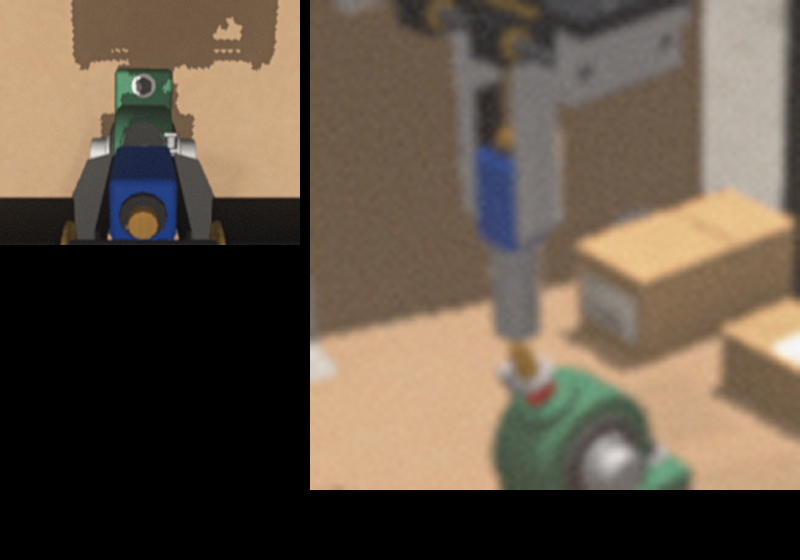

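Request:
{"fn": "step_arm", "kwargs": {"plan": [[[0,0,-3,0,0],[0,0,-6,0,0],[0,0,-8,0,0],[0,0,-10,0,0],[0,0,-12,0,0],[0,0,-12,0,0],[0,0,-12,0,0]]]}}

```text
time: 6.9
tool_pos: [0.4711, 0.1432, 0.1703]
ee_rot: [3.141, -0.0, -2.807]
wrist_force: [-0.7, -0.3, -0.6]
width: 0.0258
```

```bash
python3 - <<'E'
from h import *
o,s=snap('side','s4.png'); print(o['tool_pos'],o['wrist_force'],o['wrist_torque'])
b=cv2.imread('pics/s4.png')[110:210,190:290]
cv2.imwrite('pics/v4.png',cv2.resize(b,(600,600),interpolation=cv2.INTER_CUBIC))
E
```

```text
[0.47107865 0.14320876 0.17028864] [-0.70643544 -0.33963613 -0.57637267] [0.03643016 0.0333281  0.00723592]
```

View pics/v4.png

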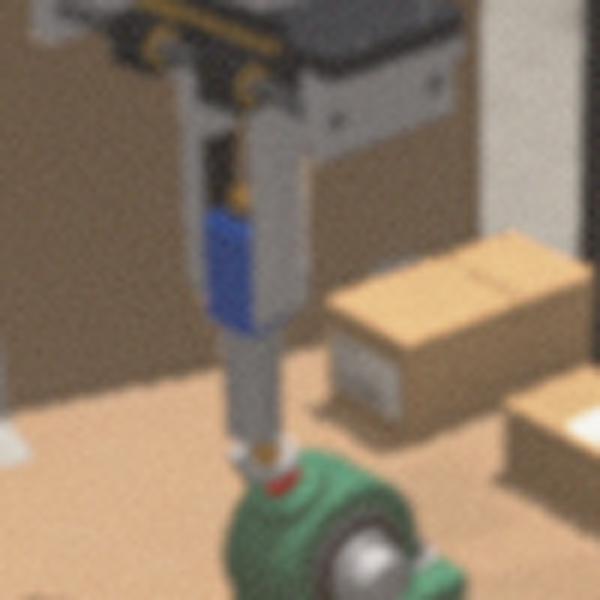

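Request:
{"fn": "step_arm", "kwargs": {"plan": [[[-4,-1,0,0,0],[-8,-3,0,0,0],[-11,-4,-1,0,0],[-15,-5,-2,0,0],[-15,-5,-2,0,0]]]}}

```text
time: 7.37
tool_pos: [0.4593, 0.139, 0.1715]
ee_rot: [-3.141, 0.011, -2.807]
wrist_force: [5.3, 2.2, 2.2]
width: 0.0259
```

```bash
python3 - <<'E'
from h import *
o=robot.get_obs(); print(o['tool_pos'],o['wrist_force'],o['wrist_torque'])
E
```

```text
[0.45928704 0.13900663 0.17152523] [5.26730399 2.16339638 2.17639575] [ 0.46799295 -1.26908787  0.03600591]
```

Request:
{"fn": "step_arm", "kwargs": {"plan": [[[-4,-1,-1,0,0],[-8,-3,-2,0,0],[-11,-4,-4,0,0],[-15,-5,-6,0,0],[-15,-5,-6,0,0],[-15,-5,-6,0,0]]]}}

```text
time: 7.87
tool_pos: [0.4437, 0.1336, 0.1662]
ee_rot: [-3.14, 0.01, -2.807]
wrist_force: [0.8, 1.2, 6.6]
width: 0.0263
```

```bash
python3 - <<'E'
from h import *
o,s=snap('side','s5.png'); print(o['tool_pos'],o['wrist_force'],o['wrist_torque'])
b=cv2.imread('pics/s5.png')[110:210,190:290]
snap('wrist','w5.png'); a=cv2.imread('pics/w5.png')[120:300,180:400]
p=np.zeros((490,800,3),np.uint8)
p[:245,:300]=cv2.resize(a,(300,245),interpolation=cv2.INTER_CUBIC); p[:490,310:800]=cv2.resize(b,(490,490),interpolation=cv2.INTER_CUBIC)
cv2.imwrite('pics/v5.png',p)
E
```

```text
[0.44368802 0.13364293 0.16618617] [0.78646181 1.24950782 6.55830807] [ 0.22374118 -0.72789707 -0.01365201]
```

View pics/v5.png

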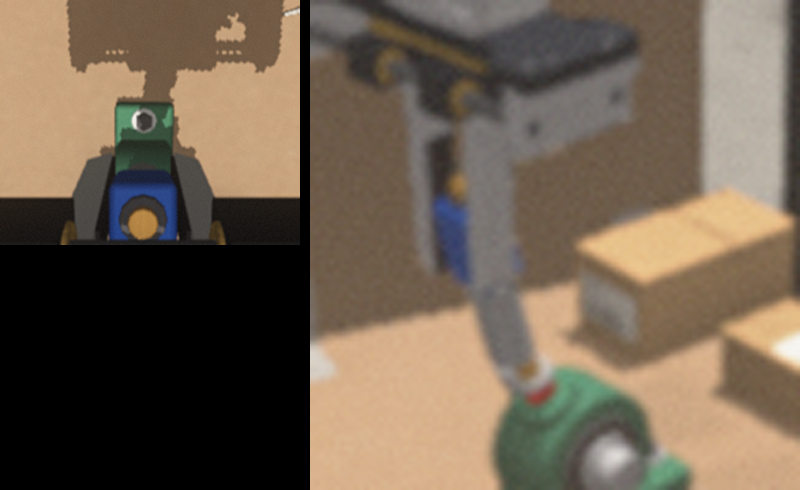

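Request:
{"fn": "step_arm", "kwargs": {"plan": [[[1,0,-2,0,0],[2,1,-4,0,0],[3,1,-6,0,0],[4,1,-8,0,0],[5,2,-10,0,0],[6,2,-12,0,0],[6,2,-12,0,0]]]}}

```text
time: 8.55
tool_pos: [0.45, 0.136, 0.1532]
ee_rot: [-3.141, 0.009, -2.807]
wrist_force: [3.9, 1.8, 4.8]
width: 0.026
```

```bash
python3 - <<'E'
from h import *
o=robot.get_obs(); print(o['tool_pos'],o['wrist_force'],o['wrist_torque'])
E
```

```text
[0.4499703  0.13600165 0.15321202] [3.85700128 1.78435449 4.81556842] [ 0.46650374 -1.18516803 -0.00879681]
```

```bash
python3 - <<'E'
from h import *
snap('side','s6.png'); b=cv2.imread('pics/s6.png')[135:205,200:270]
snap('wrist','w6.png'); a=cv2.imread('pics/w6.png')[200:300,240:330]
p=np.zeros((490,800,3),np.uint8)
p[:400,:360]=cv2.resize(a,(360,400),interpolation=cv2.INTER_CUBIC); p[:420,370:790]=cv2.resize(b,(420,420),interpolation=cv2.INTER_CUBIC)
cv2.imwrite('pics/v6.png',cv2.convertScaleAbs(p,alpha=1.4))
E
```

```text
(no output)
```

View pics/v6.png

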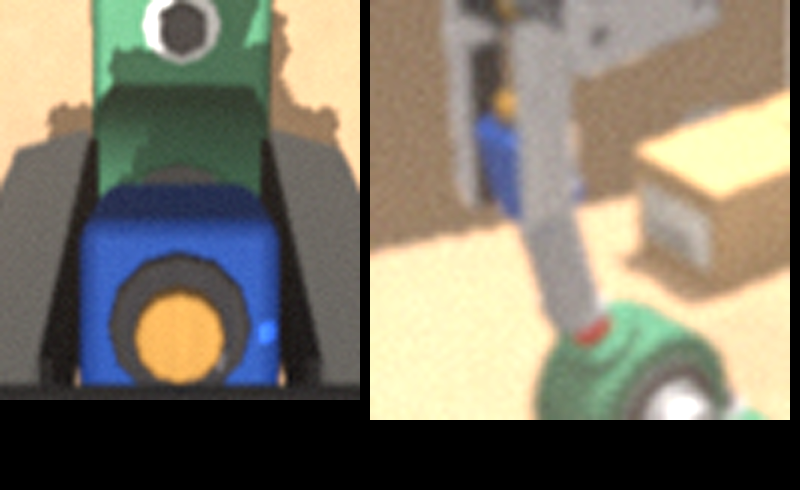

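```bash
python3 - <<'E'
from h import *
from scipy.optimize import least_squares
Ti=np.linalg.inv(T)
def pv(x,z):
    q=Ti@[x/1e3,.0008,z/1e3,1]; return 295.8375*q[1]/q[2]+209.0374
def model(th,x0,z0): return np.array([pv(x0+s*np.sin(th)+r*np.cos(th),z0-s*np.cos(th)+r*np.sin(th)) for s,r in((31.5,0),(21.5,13),(-24.5,13))])
for m in([286,251.5,228],[284.5,255.5,246]):
    for z0 in (-19,-17,-21):
        f=least_squares(lambda p:model(p[0],p[1],z0)-m,[.2,0]); print(z0,np.degrees(f.x[0]),f.x[1],f.fun)
E
```

```text
-19 1.9130239113490917 -3.030080660253431 [-0.69733671  0.79296004 -0.1036123 ]
-17 1.5265216168920077 -3.779757665247631 [-0.89455308  1.01342673 -0.12878376]
-21 2.3002927723613884 -2.280485015440923 [-0.49606464  0.56622035 -0.07603699]
-19 15.083375600201135 -10.497242021923888 [ 0.33119915 -0.41493555  0.08888667]
-17 14.840433630470503 -11.332627687991058 [ 0.1747402  -0.21833391  0.04623274]
-21 15.327368871379067 -9.662028250709911 [ 0.49124197 -0.61712181  0.13374899]
```

```bash
python3 - <<'E'
from h import *
a=np.array([-.9455,-.3256,0])
P=np.array([.470,.1415,.12])
for t in (0,10,15,20,26):
    n=a*np.sin(np.radians(t))+[0,0,np.cos(np.radians(t))]
    p,q=proj('side',P),proj('side',P+.03*n); print(t,p,q,(p[0]-q[0])/(p[1]-q[1]))
E
```

```text
0 [np.float64(231.33016207022567), np.float64(180.72978695744615)] [np.float64(230.88203371635123), np.float64(169.66991881749811)] 0.04051841741727522
10 [np.float64(231.33016207022567), np.float64(180.72978695744615)] [np.float64(229.23168447691685), np.float64(170.56111293319228)] 0.206366886017156
15 [np.float64(231.33016207022567), np.float64(180.72978695744615)] [np.float64(228.42477154501913), np.float64(171.12829042478597)] 0.30259767478159766
20 [np.float64(231.33016207022567), np.float64(180.72978695744615)] [np.float64(227.63873706354045), np.float64(171.7710415946778)] 0.4120470955705933
26 [np.float64(231.33016207022567), np.float64(180.72978695744615)] [np.float64(226.73201359531333), np.float64(172.6350908378666)] 0.5680446068618048
```

Request:
{"fn": "step_arm", "kwargs": {"plan": [[[1,0,1,0,0],[2,1,2,0,38],[2,1,2,0,38],[2,1,2,0,38],[2,1,2,0,38],[2,1,2,0,38],[2,1,2,0,38],[2,1,2,0,38]]]}}

```text
time: 9.32
tool_pos: [0.4488, 0.1361, 0.1521]
ee_rot: [3.141, -0.001, -2.807]
wrist_force: [-0.3, 0.3, -0.3]
width: 0.0356
```

```bash
cat >> h.py <<'E'
def blob(im,kind,roi):
    u0,v0,u1,v1=roi; hsv=cv2.cvtColor(im,cv2.COLOR_RGB2HSV)
    m=cv2.inRange(hsv,(10,120,110),(28,255,255)) if kind=='knob' else cv2.inRange(hsv,(105,120,40),(130,255,255))
    k=np.zeros_like(m); k[v0:v1,u0:u1]=m[v0:v1,u0:u1]
    n,l,st,c=cv2.connectedComponentsWithStats(k); i=1+np.argmax(st[1:,4]) if n>1 else 0
    return np.r_[c[i],st[i]] if n>1 else None
E
python3 - <<'E'
from h import *
np.set_printoptions(precision=2,suppress=True)
# check on old picture
w=cv2.imread('pics/w6.png')[:,:,::-1].copy(); print('old',blob(w,'knob',(240,230,330,320)),blob(w,'blue',(240,200,330,300)))
b=cv2.imread('pics/s6.png')[:,:,::-1].copy(); print('old s',blob(b,'knob',(205,135,235,165)),blob(b,'blue',(205,145,245,185)))
o,s=snap('wrist','w7.png'); print(o['tool_pos']*1000,o['wrist_force'],o['width'])
print(blob(s['frame'],'knob',(240,220,330,320)),blob(s['frame'],'blue',(240,180,330,300)))
o,s=snap('side','s7.png'); print(blob(s['frame'],'knob',(195,135,235,165)),blob(s['frame'],'blue',(195,145,245,185)))
E
```

```text
old [284.48 284.22 274.   273.    22.    23.   381.  ] [ 284.61  266.79  260.    247.     50.     50.   1430.  ]
old s [222.11 151.67 221.   150.     3.     4.     9.  ] [220.29 157.29 218.   155.     5.     5.    14.  ]
[448.84 136.14 152.13] [-0.3   0.26 -0.25] 0.03562825668210786
None [ 284.86  212.91  263.    180.     45.     62.   2283.  ]
None [212.77 172.77 209.   168.    10.    10.    35.  ]
```

```bash
python3 - <<'E'
from h import *
np.set_printoptions(precision=2,suppress=True)
w=cv2.imread('pics/w7.png')[:,:,::-1].copy(); print(blob(w,'knob',(240,60,330,240)),blob(w,'blue',(240,60,330,300)))
b=cv2.imread('pics/s7.png')[:,:,::-1].copy(); print(blob(b,'knob',(185,130,235,200)),blob(b,'blue',(185,130,245,200)))
b=cv2.imread('pics/s7.png')[130:205,185:260]; a=cv2.imread('pics/w7.png')[100:300,200:370]
p=np.zeros((460,800,3),np.uint8)
p[:400,:340]=cv2.resize(a,(340,400),interpolation=cv2.INTER_CUBIC); p[:450,350:800]=cv2.resize(b,(450,450),interpolation=cv2.INTER_CUBIC)
cv2.imwrite('pics/v7.png',cv2.convertScaleAbs(p,alpha=1.4))
E
```

```text
[286.1  171.37 277.   162.    19.    21.   313.  ] [ 284.93  210.56  263.    168.     45.     74.   2427.  ]
[206.12 170.35 204.   168.     5.     5.    17.  ] [212.77 172.77 209.   168.    10.    10.    35.  ]
```

View pics/v7.png

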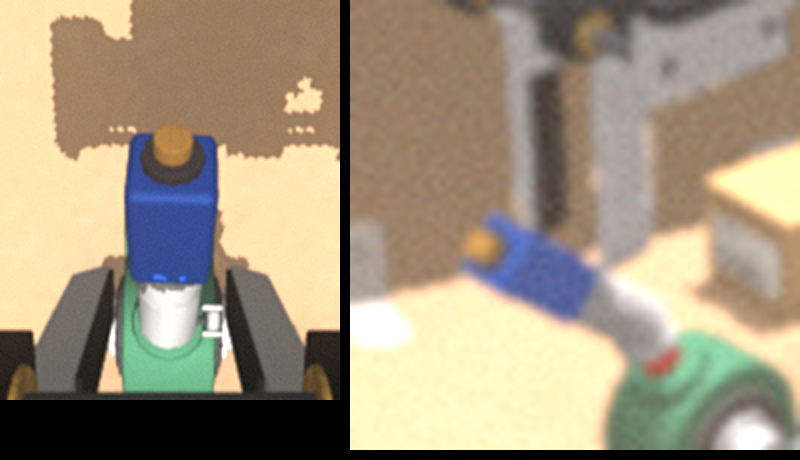

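```bash
python3 - <<'E'
from h import *
np.set_printoptions(precision=4,suppress=True)
o=robot.get_obs()
K,e=tri(wray(o,286.1,171.4)[0:2],ray('side',206.1,170.4)); K2=K
print(K,e)
a=np.array([-.9455,-.3256,0]);P=np.array([.4705,.1417,.12]); n=a*np.sin(np.radians(26))+[0,0,np.cos(np.radians(26))]
l=np.array([-.3256,.9455,0])
def ln(th): return a*np.sin(th)+np.array([0,0,np.cos(th)])
d=K-P; print('knob rel tip a,l,z',d@a,d@l,d[2])
t=o['tool_pos']-P; print('tcp rel tip',t@a,t@l,t[2])
for dd in (10,15,18,20):
  M=P-n*dd/1e3; v=K-M; print(dd,np.degrees(np.arctan2(v@a,v[2])),np.linalg.norm(v))
# fit from pixels: mouth M=P-n*d+perp, tilt
from scipy.optimize import least_squares
obs=[('w',103,0,(286.1,171.4)),('s',103,0,(206.1,170.4))]
# blue outline wrist: top edge / bottom edge of upper face (r=+? upper face is the -a side -> r=-13): v at crop (172,188)->194, (172,280)->240
pts=[(103,0,171.4),(96,-13,194),(50,-13,240)]
def res(p):
    th,ma,mz=p; r=[]
    for s,q,v in pts:
        X=P+a*(ma+s/1e3*np.sin(th)+q/1e3*np.cos(th))+np.array([0,0,mz+s/1e3*np.cos(th)-q/1e3*np.sin(th)])
        r.append(wproj(o,X)[1]-v)
    X=P+a*(ma+.103*np.sin(th))+np.array([0,0,mz+.103*np.cos(th)]); r+=list(np.array(proj('side',X))-[206.1,170.4]); return r
f=least_squares(res,[.8,-.008,-.018]); print(np.degrees(f.x[0]),f.x[1:],f.fun)
E
```

```text
[0.4022 0.1217 0.1729] 0.00018219231105996326
knob rel tip a,l,z 0.071117912692319 0.003330402683329055 0.0528989551305073
tcp rel tip 0.02209932108893064 0.0017763851632362866 0.03237332301210516
10 50.65931384112939 0.09768135617567857
15 49.4895775146185 0.102244119964742
18 48.836743100402295 0.10500089349535958
20 48.42028943337324 0.10684602309933466
50.1352034920783 [-0.0068 -0.0141] [-2.247   2.1107  0.1811  0.5158  1.0454]
```

Request:
{"fn": "step_arm", "kwargs": {"plan": [[[-7,-2,6,0,38],[-15,-5,6,0,38],[-22,-8,6,0,38],[-29,-10,6,0,38],[-29,-10,6,0,38],[-29,-10,6,0,38]]]}}

```text
time: 9.92
tool_pos: [0.4197, 0.1261, 0.1586]
ee_rot: [3.142, 0.001, -2.808]
wrist_force: [-0.0, 0.2, -0.1]
width: 0.0358
```

Request:
{"fn": "step_arm", "kwargs": {"plan": [[[0,0,0,0,0],[0,0,0,0,0],[0,0,0,0,0],[0,0,0,0,0],[0,0,0,0,0],[0,0,0,0,0]]]}}

```text
time: 10.42
tool_pos: [0.4203, 0.1261, 0.1584]
ee_rot: [-3.141, -0.0, -2.807]
wrist_force: [-0.2, 0.0, 1.4]
width: 0.0254
```

```bash
cat >> h.py <<'E'
a=np.array([-.9455,-.3256,0]);l=np.array([-.3256,.9455,0]);P=np.array([.4705,.1417,.12]); n=a*np.sin(np.radians(26))+[0,0,np.cos(np.radians(26))]
def report(tag):
    o,w=snap('wrist','w%s.png'%tag); _,s=snap('side','s%s.png'%tag)
    t=(o['tool_pos']-P)*1e3; print('tcp a,l,z',t@a,t@l,t[2],'F a,l,z',o['wrist_force']@a,o['wrist_force']@l,o['wrist_force'][2],'w',o['width'],'t',o['time'])
    kw=blob(w['frame'],'knob',(255,100,315,310)); ks=blob(s['frame'],'knob',(195,130,235,180)); print('knob',kw,ks)
    print('blue',blob(w['frame'],'blue',(240,100,330,310)),blob(s['frame'],'blue',(190,130,245,190)))
    if kw is not None and ks is not None:
        K,e=tri(wray(o,*kw[:2]),ray('side',*ks[:2])); d=(K-P)*1e3; print('K rel tip',d@a,d@l,d[2],'err',e*1e3)
        # mouth on nipple axis, 103 mm from K
        b=d@n; q=d@d; D=-b+np.sqrt(b*b-q+103**2); v=d+n*D; print('depth',D,'tilt',np.degrees(np.arctan2(v@a,v[2])))
E
python3 - <<'E'
from h import *
np.set_printoptions(precision=1,suppress=True)
report('8')
E
```

```text
tcp a,l,z 52.53831788258942 1.6347755144176928 38.449731303497934 F a,l,z 0.21903391270969486 0.0798736078423257 1.4069788578221234 w 0.025370186195978552 t 10.4167
knob [285.  222.3 277.  213.   17.   20.  259. ] [206.5 170.5 205.  169.    4.    4.   12. ]
blue [ 284.6  253.1  263.   215.    44.    65.  1902. ] [211.  172.2 209.  166.    4.   12.   22. ]
K rel tip 71.02589482279592 2.5315113242372447 52.767640003841485 err 0.8602034351576884
depth 16.01799159925885 tilt 49.28609038238718
```

Request:
{"fn": "step_arm", "kwargs": {"plan": [[[3,1,3,0,0],[6,2,6,0,0],[10,3,8,0,0],[13,5,10,0,0],[13,5,10,0,0],[13,5,10,0,0]]]}}

```text
time: 11.02
tool_pos: [0.4333, 0.1313, 0.1683]
ee_rot: [3.142, -0.001, -2.807]
wrist_force: [-2.3, -0.9, -2.3]
width: 0.0255
```

```bash
python3 - <<'E'
from h import *
np.set_printoptions(precision=1,suppress=True)
report('9')
E
```

```text
tcp a,l,z 38.59473289563047 2.2652918276190235 48.33745666026296 F a,l,z 2.48561370028513 -0.07713453455082596 -2.2872066792863692 w 0.025499317931321527 t 11.0167
knob [284.6 222.9 276.  214.   18.   19.  260. ] [210.7 163.8 209.  162.    4.    4.   12. ]
blue [ 284.5  245.5  263.   212.    44.    58.  1607. ] [215.1 168.  211.  163.    7.   11.   29. ]
K rel tip 57.50021922867273 2.9571068721360136 64.9169390795174 err 0.6133154880370781
depth 16.75061004069336 tilt 39.03581647826521
```

Request:
{"fn": "step_arm", "kwargs": {"plan": [[[4,1,2,0,0],[8,3,4,0,0],[12,4,6,0,0],[16,5,7,0,0],[16,5,7,0,0],[16,5,7,0,0]]]}}

```text
time: 11.62
tool_pos: [0.4497, 0.1366, 0.1757]
ee_rot: [3.141, 0.001, -2.807]
wrist_force: [-2.0, 0.0, -2.6]
width: 0.0255
```

```bash
python3 - <<'E'
from h import *
np.set_printoptions(precision=1,suppress=True)
report('10')
E
```

```text
tcp a,l,z 21.27948352297143 1.9380869901879882 55.73748199871323 F a,l,z 1.908742173261033 0.6724996698238663 -2.584602890997815 w 0.025499776655030955 t 11.6167
knob [284.4 225.1 276.  216.   18.   19.  274. ] [216.3 157.2 215.  156.    4.    4.   12. ]
blue [ 284.5  235.9  263.   209.    44.    49.  1288. ] [219.4 162.5 214.  157.   10.   11.   43. ]
K rel tip 40.0775927284821 2.654674552781204 75.447621010231 err 0.11763440995171558
depth 17.542743940424685 tilt 27.640288613520525
```

```bash
cat >> h.py <<'E'
from scipy.optimize import least_squares
def tilt(o,kw,ks,vmin,vmax):
    pts=[(104,0,kw[1]),(96,13,vmin),(50,-13,vmax)]
    X=lambda p,s,q: P+a*(p[1]+s*np.sin(p[0])+q*np.cos(p[0]))/1e3+l*.002+np.array([0,0,(p[2]+s*np.cos(p[0])-q*np.sin(p[0]))/1e3])
    r=lambda p:[wproj(o,X(p,s,q))[1]-v for s,q,v in pts]+list(2*(np.array(proj('side',X(p,104,0)))-ks))
    f=least_squares(r,[.5,-8,-16]); print('tilt fit',np.degrees(f.x[0]),'mouth a,z',f.x[1:],'offaxis',f.x[1]*np.cos(.4538)-f.x[2]*np.sin(.4538),'depth',-(f.x[1]*np.sin(.4538)+f.x[2]*np.cos(.4538)),f.fun)
E
python3 - <<'E'
from h import *
np.set_printoptions(precision=2,suppress=True)
D=[([.4203,.1261,.1584],(285,222.3),(206.5,170.5),'w8'),([.4333,.1313,.1683],(284.6,222.9),(210.7,163.8),'w9'),([.4497,.1366,.1757],(284.4,225.1),(216.3,157.2),'w10')]
for t,kw,ks,fn in D:
    o=dict(tool_pos=np.array(t),ee_rot=[3.1416,0,-2.8075]); im=cv2.imread('pics/%s.png'%fn)[:,:,::-1].copy()
    h=cv2.cvtColor(im,cv2.COLOR_RGB2HSV)
    m=cv2.inRange(h,(105,110,30),(130,255,255))
    for u in (267,270,300):
        c=np.where(m[:,u]>0)[0]; c=c[(c>150)&(c<310)]; print(fn,u,c.min(),c.max(),len(c),end=' | ')
    c=np.where(m[:,268]>0)[0]; c=c[(c>150)&(c<310)]
    tilt(o,kw,ks,c.min()-.5,c.max()+.5)
E
```

```text
w8 267 216 277 62 | w8 270 215 279 62 | w8 300 216 279 64 | tilt fit 48.029712907566974 mouth a,z [ -6.99 -17.19] offaxis 1.2492939632131392 depth 18.511516122491102 [ 1.62 -2.57  0.85  0.44  0.4 ]
w9 267 212 267 56 | w9 270 212 269 51 | w9 300 212 268 57 | tilt fit 38.75118108373542 mouth a,z [ -8.13 -16.31] offaxis -0.15439151166840226 depth 18.222052225874013 [ 1.23 -2.01  0.59  0.59  0.21]
w10 267 210 254 45 | w10 270 209 257 40 | w10 300 209 256 48 | tilt fit 27.367486601928082 mouth a,z [ -8.14 -16.77] offaxis 0.037096461623773 depth 18.63511716999016 [ 0.88 -1.47  0.36  0.66  0.07]
```

Request:
{"fn": "step_arm", "kwargs": {"plan": [[[1,0,-2,0,0],[2,1,-4,0,0],[3,1,-6,0,0],[4,1,-8,0,0],[5,2,-10,0,0],[6,2,-12,0,0],[6,2,-13,0,0],[6,2,-13,0,0]]]}}

```text
time: 12.38
tool_pos: [0.4555, 0.1381, 0.1645]
ee_rot: [-3.141, 0.002, -2.807]
wrist_force: [-5.2, -1.8, 8.8]
width: 0.0254
```

```bash
cat >> h.py <<'E'
def full(tag):
    report(tag); o=robot.get_obs(); f=o['wrist_force']; print('F along n',f@n,'perp',f@np.cross(l,n))
    im=cv2.imread('pics/w%s.png'%tag)[:,:,::-1].copy(); s=cv2.imread('pics/s%s.png'%tag)[:,:,::-1].copy()
    m=cv2.inRange(cv2.cvtColor(im,cv2.COLOR_RGB2HSV),(105,110,30),(130,255,255)); c=np.where(m[:,268]>0)[0]; c=c[(c>150)&(c<310)]
    tilt(o,blob(im,'knob',(255,100,315,310))[:2],blob(s,'knob',(195,130,235,180))[:2],c.min()-.5,c.max()+.5)
    h=cv2.cvtColor(s,cv2.COLOR_RGB2HSV)[165:200,215:255]; r=cv2.inRange(h,(0,110,80),(8,255,255))|cv2.inRange(h,(172,110,80),(180,255,255)); print('red px',np.count_nonzero(r))
E
python3 - <<'E'
from h import *
np.set_printoptions(precision=1,suppress=True)
s=cv2.imread('pics/s10.png'); h=cv2.cvtColor(s,cv2.COLOR_BGR2HSV)[165:200,215:255]; print('red before',np.count_nonzero(cv2.inRange(h,(0,110,80),(8,255,255))|cv2.inRange(h,(172,110,80),(180,255,255))))
full('11')
E
```

```text
red before 7
tcp a,l,z 15.354490832919293 1.4417236569236154 44.52813835752156 F a,l,z 5.498479968005626 0.005345960684425561 8.805152900774486 w 0.02544838586811101 t 12.3833
knob [284.4 225.1 276.  216.   18.   19.  274. ] [218.8 160.8 217.  159.    4.    4.   11. ]
blue [ 284.5  235.7  263.   209.    44.    49.  1292. ] [221.8 165.7 216.  161.   10.    9.   39. ]
K rel tip 34.07928684823218 2.1064879917637076 64.40868006900708 err 0.44093161365235056
depth 30.12099919362474 tilt 27.332768497012506
F along n 10.741878873056315 perp -1.4661150225184627
tilt fit 26.62432020840649 mouth a,z [-13.1 -28.9] offaxis 0.9385708004420099 depth 31.731025888099385 [ 1.1 -1.5  0.4  0.3  0.2]
red px 0
```

Request:
{"fn": "step_arm", "kwargs": {"plan": [[[1,0,-2,0,0],[1,0,-2,0,0],[1,0,-2,0,0],[1,0,-2,0,0],[1,0,-2,0,0],[1,0,-2,0,0],[1,0,-2,0,0],[1,0,-2,0,0]]]}}

```text
time: 13.15
tool_pos: [0.4567, 0.1384, 0.1646]
ee_rot: [-3.141, 0.004, -2.807]
wrist_force: [-7.6, -2.1, 14.8]
width: 0.0254
```

```bash
python3 - <<'E'
from h import *
np.set_printoptions(precision=1,suppress=True)
full('12')
E
```

```text
tcp a,l,z 14.14456488199509 1.349448545561502 44.554506640089976 F a,l,z 7.830755295859493 0.4805014643504574 14.816570610626421 w 0.02542029254540845 t 13.15
knob [284.4 225.1 276.  216.   18.   19.  275. ] [219.4 160.4 218.  159.    4.    4.   13. ]
blue [ 284.6  235.   263.   208.    44.    49.  1267. ] [221.9 165.6 216.  161.   11.    9.   38. ]
K rel tip 32.867719895386124 1.8640816736205452 65.08574684542207 err 0.9596692507196435
depth 30.071164181053604 tilt 26.56161549460803
F along n 17.72441952901915 perp -0.6359598126924988
tilt fit 25.7561979673402 mouth a,z [-12.9 -29.1] offaxis 1.1998618951782234 depth 31.82687464136511 [ 1.3 -1.6  0.4 -0.1  0.4]
red px 0
```

```bash
python3 - <<'E'
from h import *
print(robot.close_job()); o=robot.get_obs(); print(o['time'],o['wrist_force'],o['width'])
E
```

```text
the job is handed in; nothing more can be done
None
the job is handed in; nothing more can be done
```

The middle-nosed coupler is pressed onto the tilted nipple with the collar down on its stop. I handed the job in at about 13.2 s with the gripper still holding it; no verdict is reported.

**How it went:** I lifted the coupler off its stud, hooked its mouth over the nipple tip, and tilted it by pivoting it in the grip, because the arm's moves cannot tilt the tool. The first try failed: the coupler stayed about 11° too upright and had slid in the pads. I let go of it on the nipple, where it fell over to about 49°. I then gripped it again near its top, swung it back to about 27° and pressed along the nipple's axis.

**Last checks, all from camera fits and the force sensor:**

| Check | Reading | Target |
|---|---|---|
| Tilt | about 26–26.5° | 26° (within 0.12 rad) |
| Mouth behind the tip | 30–32 mm | 30 mm when home, at least 24 |
| Mouth off the nipple axis, in the lean plane | about 1 mm | within 4 mm |
| Push along the nipple | 17.7 N, no further travel in the last 2 mm push | 10–20 N is harmless |
| Red ring in the side picture | no red pixels (7 before pressing) | covered |
| Finger opening | 25.4 mm on the 26 mm grip | held |

- **Two estimates differed slightly:** the depth and tilt methods disagreed by about 1.7 mm and 0.8°.
- **Not checked:** I used all 12 pictures before the final press, so the end state was measured in code, not seen. The mouth's sideways offset was not measured separately, and I did not re-image the other two couplers after the lift. The gripper never worked on them, and the lifted coupler passed well above.

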